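Hold the filler's nozzle arm over its pivot

TASK

The nozzle swing arm of the pouch filler is going back onto its pivot foot: take the red dust cap off the pivot post and put it in the blue tray, then pick up the swing arm by its balance point so that it stays level all the way. Hold it level and still above the foot, with the bore of its hub straight over the post and about 2 cm clear of the post's top, the slim end pointing out midway between the two brass stop pins. Finish while holding it there in the gripper, so that the fitter can slip the thrust washer onto the post, and leave all the other things on the bench where they are.

Things in the scene. Friction and masses are not known exactly. Their poses are not given: they have to be found in the camera images.
- pivot_foot: steel pivot foot, fixed; origin on the post's axis at bench level, x from the post to midway between the stop pins (within 0.5 rad of world x), z up. Base plate 14 mm thick, x -55 to 95, y -45 to 45 mm; boss 48 mm across up to z 36; post 24 mm across up to z 80; two brass stop pins 12 mm across up to z 62 at x 66, y +35 and -35 mm
- post_top (a point): centre of the top face of the pivot post, 80 mm above the bench (axes as the pivot foot)
- dust_cap: red plastic dust cap hung loosely over the post: 38 mm across (39 at two low ribs), 46 mm tall, open below, bore 30 mm across and 40 mm deep, 40 g. Origin at the centre of its open lower rim, z towards its closed top. On the post its rim is 40 mm and its top 86 mm above the bench: it comes off upward after a 40 mm lift
- cap_mid (a point): the middle of the dust cap, on its axis 23 mm from either end
- swing_arm: aluminium swing arm, 0.45-0.75 kg, lying level left or right of the foot, slim end away from the robot. Origin on the bore's axis at the hub's underside; x along the arm to the slim end (within 0.35 rad of world x), z up. Hub 56 mm across, 44 tall, bore 27; straight arm 20 mm wide, z 10 to 34, flat upright sides from x 35 to 175; clamp ring 44 across, 36 tall at x 200; 237 mm to the tip
- balance (a point): the swing arm's balance point (centre of mass, seen from above), in the straight arm: 65 mm from the bore's axis towards the slim end, 22 mm above the hub's underside, mid-width; axes as the swing arm
- slim_end (a point): centre of the nozzle clamp at the slim end of the swing arm, 200 mm from the hub's axis, 18 mm above the underside
- blue_tray: blue open plastic tray, fixed, empty, on the other side of the foot from the swing arm: 190 x 170 mm outside, 55 mm high, walls and floor 4 mm thick; origin at the centre of its underside, x along the 190 mm side, within 0.3 rad of world x
- thrust_washer: flat brass thrust washer lying on the bench on the robot's side of the foot, 48 mm outside, 27 mm bore, 5 mm thick; origin at the centre of its underside. Bystander: the fitter will use it
- spanner: steel spanner, 170 mm long, lying on the bench beyond the foot, roughly along y; origin at its middle. Bystander
- fill_nozzle: turned stainless filling nozzle standing upright, 42 mm flange, 76 mm tall, near the foot; origin at the centre of its foot. Bystander
- grease_jar: small jar with white lid and blue label, 68 mm diameter, 62 mm tall, standing on the robot's side of the foot; origin at the centre of its foot. Bystander
- screwdriver: screwdriver lying along x on the right (-y) side of the bench; origin under its middle. Bystander
- lube_brush: brush lying along x on the left (+y) side of the bench; origin under its middle. Bystander
Mind the look-alikes: they are no part of the job. Of the things shaped like the dust_cap, the red one is meant.

How it is judged:
On the way, in this order (a step that is already met when the one before it is completed fails the run):
1. the red dust cap lies in the blue tray, let go (x of cap_mid in the frame of blue_tray between -0.091 and 0.091 m and y of cap_mid in the frame of blue_tray between -0.081 and 0.081 m and z of cap_mid in the frame of blue_tray below 0.045 m and linear speed of dust_cap below 0.03 m/s and contact force between the fingers and dust_cap below 0.1 N), for 0.3 s.
2. the swing arm is lifted off the bench, level, gripped within 22 mm of its balance point (height (world z) of swing_arm above 0.05 m and angle between swing_arm's own z axis and vertical below 0.15 rad and x of the grasp point in the frame of balance between -0.022 and 0.022 m and contact force between the fingers and swing_arm above 2 N), for 0.2 s.
At the end, for the whole second after the job is handed in: Swing arm gripped within 22 mm of its balance point, clear of foot, cap and tray, still, level within 0.08 rad, bore within 10 mm of the post's axis, hub 8 to 35 mm above the post, slim end within 0.17 rad of midway between the pins; the dust cap lies in the blue tray, let go (all of step 1 and x of the grasp point in the frame of balance between -0.022 and 0.022 m and contact force between the fingers and swing_arm above 2 N and horizontal distance between swing_arm and post_top below 0.01 m and z of swing_arm in the frame of post_top between 0.008 and 0.035 m and angle between swing_arm's own z axis and vertical below 0.08 rad and angle between the x axis of swing_arm and the x axis of pivot_foot, either way round below 0.17 rad and x of slim_end in the frame of pivot_foot above 0.15 m and linear speed of swing_arm below 0.02 m/s and angular speed of swing_arm below 0.15 rad/s and contact force between swing_arm and pivot_foot below 0.2 N and contact force between swing_arm and dust_cap below 0.2 N and contact force between swing_arm and blue_tray below 0.2 N); the arm keeps its last pose, push and grip.
It fails at once if the swing arm is tipped more than 0.3 rad (angle between swing_arm's own z axis and vertical above 0.3 rad).
It fails at once if a bystander is shifted by more than 30 mm (distance of any of thrust_washer, spanner, fill_nozzle, grease_jar, screwdriver, lube_brush from where it was at the start of the episode above 0.03 m).
It also fails if it takes over 54 s, if anything falls off the work surface, if the arm or the gripper's body presses on something with over 40 N, if the wrist force passes 120 N, or if a joint passes its speed limit or range.

ROBOT

A 7-joint arm with a two-finger parallel gripper is mounted at the origin on the work surface. World frame = base frame: x ahead of the robot, y to its left, z up, the work surface at z = 0. Lengths are in m, angles in rad, forces in N, time in s.
With the tool pointing down it reaches from about 0.425 to 0.875 m from the base axis. Payload 8.4 kg.
Tool frame: the origin (TCP) lies at the very end of the fingers, on their centre line; the grasp point (between the pads) lies 19 mm behind it; z points along the fingers, y is the line along which they close (so a half turn about z gives the same grasp; the last joint's range is limited). The gripper opens to 85 mm and grips with 20 to 120 N. Pads are 22 mm wide; open, the fingers measure 114 mm over their backs; the gripper's body (76 mm by 85 mm) begins 54 mm behind the grasp point. The pads swing forward as they close: fully open they stand 13 mm farther back than shut.
Start: joints at [-1.402, 0.333, 0.04, 1.465, -0.013, 1.343, -0.059], TCP at [0.172, 0.627, 0.231] pointing down, gripper open.
Joint ranges: [-2.58, 2.58], [-0.38, 2.09], [-1.3, 1.39], [0.25, 2.4], [-1.5, 4.64], [0.08, 2.09], [-2.65, 2.65]. Speed limits (rad/s): [2.22, 2.22, 2.79, 2.79, 3.14, 3.14, 3.14].

INTERFACE

Orientations are given as a unit quaternion [w, x, y, z].
In Python, from plant import robot gives the robot as it stands. The module is installed in compiled form; this text tells all that it offers.
- The arm moves only by the shell command python3 -m inch 'ROWS' [FORCE]. ROWS is JSON, a list that holds one entry, the list of rows, each a list of 5 numbers: the finger opening in m, from 0 to 0.0854, then the shift along the tool's x, y, z in m, then the turn about the tool's z in degrees. A call has exactly 5 rows; each row shifts and turns the commanded pose from where the row before left it, along the tool's axes as they then stand; what a row does not reach is not made up. A row lasts 1/8 s, in which the tool goes at most 62.5 mm and 10.7 degrees, less where a joint would pass 70% of its speed; a pose out of reach is approached as far as the arm can. A call is refused whole if a number of a shift passes 0.0625 or a number of a turn 10.7, either way. A call with a gripper value outside its range is refused whole. The fingers move at their own pace and stop on an object; FORCE is the grip in N (left out, the last holds). Time passes only in rows, so rows that do not move let the fingers close, or fill a call up. It gives the time, the measured TCP pose, the force, the opening and the grip force at its end, in the units of the state.
- robot.observe(): the state, without advancing time (a new reading comes with each control period).
- robot.grab_frame(name): name is "scene" or "side" or "wrist"; returns (picture, depth): 420x560x3 uint8, red, green, blue; 420x560 float32, m along the optical axis (not along the pixel's ray), 0 where there is no reading.
- robot.camera_model(name): a dict with "fx", "fy", "cx", "cy" (pixels), "extrinsics" (4x4, takes a point from camera to world coordinates); the wrist camera has in their place "hand_eye" (4x4, takes a point from camera to tool coordinates, whose origin is the TCP and whose axes are the flange's). Camera axes: x right, y down, z forward; pixel columns grow to the right and rows downward; lengths in m; the calibration is good to about 2 mm. A picture is of the moment at which its call begins: read the wrist's pose just before it. camera_model takes no time and is no camera call.
- robot.finish_job(): hands the job in; it is judged then, once.
The state is a dict: "time_s": time; "joint_pos": joint angles; "qd": joint speeds; "effort": joint torques, N m; "tcp_pos": TCP position; "ee_rot": TCP orientation; "force": force on the tool from outside, world axes, zero at the start; "wrist_torque": the same for the moment, N m; "width": finger opening in m; "grip_force": force on a finger pad.
Only numpy, scipy, OpenCV 4.12 (cv2) and the standard library are available. Lean on these libraries where they do the work, as an engineer would, in place of code of your own. Each camera call takes 0.05 s, during which the arm holds its last target. There are 200 camera calls.

## Working session

There is one attempt and no reset: what is moved stays moved. The work goes in short steps, Python scripts to look and compute and a shell command to move; the robot and the scene stay as the last step left them, time stands still between calls to the robot, and variables do not carry over. Pictures are saved under pics/ and viewed, at most 10 in all, crops included, and the job is handed in when it is done.

```bash
mkdir -p pics; cat > h.py <<'E'
import numpy as np, cv2
from plant import robot
from scipy.spatial.transform import Rotation as R
def grab(n,f=None):
    s=robot.observe(); im,d=robot.grab_frame(n); m=robot.camera_model(n)
    if n=="wrist":
        q=s["ee_rot"]; T=np.eye(4); T[:3,:3]=R.from_quat([q[1],q[2],q[3],q[0]]).as_matrix(); T[:3,3]=s["tcp_pos"]; E=T@np.array(m["hand_eye"])
    else: E=np.array(m["extrinsics"])
    v,u=np.mgrid[:420,:560]
    P=np.stack([(u-m["cx"])/m["fx"]*d,(v-m["cy"])/m["fy"]*d,d],-1)@E[:3,:3].T+E[:3,3]
    P[d==0]=np.nan
    if f: cv2.imwrite("pics/"+f+".png",im[...,::-1])
    np.savez("/tmp/"+n+".npz",im=im,P=P,E=E)
    return im,P,E
E
python3 - <<'E'
from h import *
s=robot.observe(); print(s["tcp_pos"],s["ee_rot"],s["time_s"])
a=grab("scene","scene")[0];b=grab("side","side")[0]
for n in("scene","side"):
    print(n,np.load(f"/tmp/{n}.npz")["E"].round(2).tolist())
E
```

```text
[0.17189787 0.6263857  0.23040753] [-7.13029512e-05  1.33529199e-01  9.91044551e-01 -8.03534640e-04] 0.0
scene [[0.64, 0.5, -0.59, 1.42], [0.77, -0.41, 0.49, -0.7], [0.0, -0.77, -0.64, 1.03], [0.0, 0.0, 0.0, 1.0]]
side [[0.9, -0.29, 0.32, 0.11], [-0.43, -0.58, 0.69, -0.94], [-0.02, -0.76, -0.65, 0.95], [0.0, 0.0, 0.0, 1.0]]
```

View pics/scene.png

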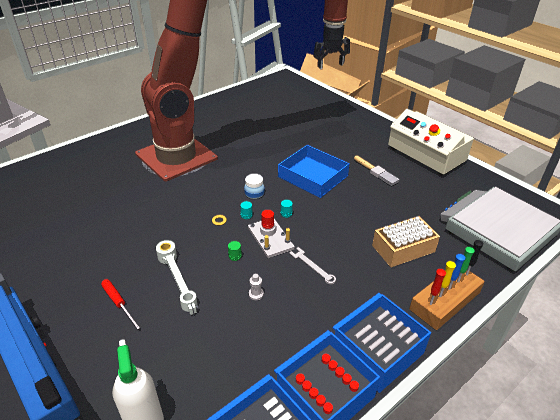

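View pics/side.png

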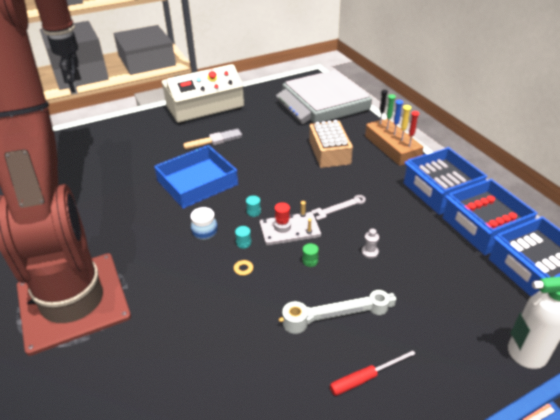

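The scene shows the red cap on the post at (268,219). Look-alikes are teal at (246,209) and (286,208), and green at (234,250). The swing arm hub is at (167,250) and its slim end at (188,302). The tray is at (314,168). By the description, I want the red cap on the post.

```bash
python3 - <<'E'
from h import *
for n,c in(("scene",(268,222)),("side",(282,215))):
    z=np.load(f"/tmp/{n}.npz");im,P=z["im"],z["P"]
    hsv=cv2.cvtColor(im,cv2.COLOR_RGB2HSV); X=P[...,0];Y=P[...,1];Z=P[...,2]
    H,S,V=[hsv[...,i].astype(int) for i in range(3)]
    box=(X>.3)&(X<.95)&(abs(Y)<.5)&(Z>.003)
    def circ(m):
        p=P[m]; return p
    red=((H<8)|(H>172))&(S>150)&box&(Z>.05)
    p=P[red]; t=p[p[:,2]>np.nanmax(p[:,2])-.006]; r=cv2.minEnclosingCircle(t[:,:2].astype(np.float32)); print(n,"red top",len(p),r,np.nanmedian(t[:,2]))
    blue=(H>100)&(H<125)&(S>150)&box&(X<.8)&(Z<.07)
    k,l,st,ce=cv2.connectedComponentsWithStats(blue.astype(np.uint8))
    for i in range(1,k):
        if st[i,4]>300:
            q=P[l==i]; q=q[q[:,2]>.045]; 
            if len(q)>20: print(" blue",ce[i],st[i,4],cv2.minAreaRect(q[:,:2].astype(np.float32)))
    teal=(H>80)&(H<97)&(S>120)&box
    green=(H>50)&(H<78)&(S>120)&box&(X<.85)
    for nm,m in(("teal",teal),("green",green)):
        k,l,st,ce=cv2.connectedComponentsWithStats(m.astype(np.uint8))
        for i in range(1,k):
            if st[i,4]>40:
                q=P[l==i]; q=q[q[:,2]>q[:,2].max()-.006]; print(" ",nm,ce[i],cv2.minEnclosingCircle(q[:,:2].astype(np.float32)),q[:,2].max())
    # brass pins
    br=(H>12)&(H<32)&(S>90)&box
    k,l,st,ce=cv2.connectedComponentsWithStats(br.astype(np.uint8))
    for i in range(1,k):
        if st[i,4]>5: 
            q=P[l==i]; print("  brass",ce[i].round(),st[i,4],np.nanmedian(q,0).round(3),np.nanmax(q[:,2]).round(3),q[q[:,2]>q[:,2].max()-.008].mean(0).round(3))
    gr=(S<60)&(V>90)&box
    k,l,st,ce=cv2.connectedComponentsWithStats(gr.astype(np.uint8))
    for i in range(1,k):
        if st[i,4]>60:
            q=P[l==i]; print("  grey",ce[i].round(),st[i,4],q.min(0).round(3),q.max(0).round(3),cv2.minAreaRect(q[:,:2].astype(np.float32)))
    big=cv2.resize(im[c[1]-45:c[1]+45,c[0]-60:c[0]+60],None,fx=6,fy=6,interpolation=2)
    cv2.imwrite(f"pics/crop_{n}.png",big[...,::-1])
E
```

```text
scene red top 186 ((0.5632014274597168, -0.005374834407120943), 0.019754284992814064) 0.08727888344253382
 blue [313.01891253 170.29267139] 2115 ((0.4248451888561249, 0.31532084941864014), (0.19513852894306183, 0.17953762412071228), 9.836678504943848)
  teal [286.26775956 207.83606557] ((0.5231836438179016, 0.10260321944952011), 0.020090444013476372) 0.05133061182538612
  teal [245.95263158 209.73157895] ((0.44822317361831665, -0.0013182249385863543), 0.019727498292922974) 0.051952811239750485
  green [234.27111111 250.16444444] ((0.5736390948295593, -0.1420316845178604), 0.020305460318922997) 0.05214473973435685
  brass [219. 220.] 75 [ 0.416 -0.088  0.005] 0.011 [ 0.412 -0.085  0.006]
  brass [403. 247.] 1318 [0.901 0.219 0.046] 0.072 [0.882 0.248 0.066]
  brass [287. 234.] 47 [0.636 0.013 0.047] 0.064 [0.634 0.014 0.061]
  brass [266. 241.] 46 [ 0.619 -0.055  0.046] 0.065 [ 0.616 -0.053  0.061]
  brass [165. 246.] 64 [ 0.439 -0.291  0.039] 0.049 [ 0.445 -0.295  0.045]
  grey [382. 176.] 126 [0.542 0.481 0.005] [0.647 0.5   0.025] ((0.5939428806304932, 0.4903563857078552), (0.01814
[... 2970 characters left out ...]
)
  grey [203. 219.] 439 [0.338 0.057 0.004] [0.399 0.185 0.065] ((0.3564402461051941, 0.11625155806541443), (0.0619332417845726, 0.12335075438022614), 20.84309196472168)
  grey [371. 244.] 326 [ 0.705 -0.204  0.003] [ 0.75  -0.124  0.078] ((0.7384589910507202, -0.16707563400268555), (0.08376390486955643, 0.039022766053676605), 56.2234992980957)
  grey [336. 310.] 1792 [ 0.42  -0.367  0.003] [ 0.68  -0.27   0.048] ((0.5512498617172241, -0.3191846013069153), (0.05831296369433403, 0.2660770118236542), 78.57467651367188)
  grey [395. 361.] 125 [ 0.54  -0.49   0.004] [ 0.636 -0.477  0.019] ((0.5880240201950073, -0.48553478717803955), (0.09633856266736984, 0.01216224953532219), 3.965454339981079)
```

View pics/crop_scene.png

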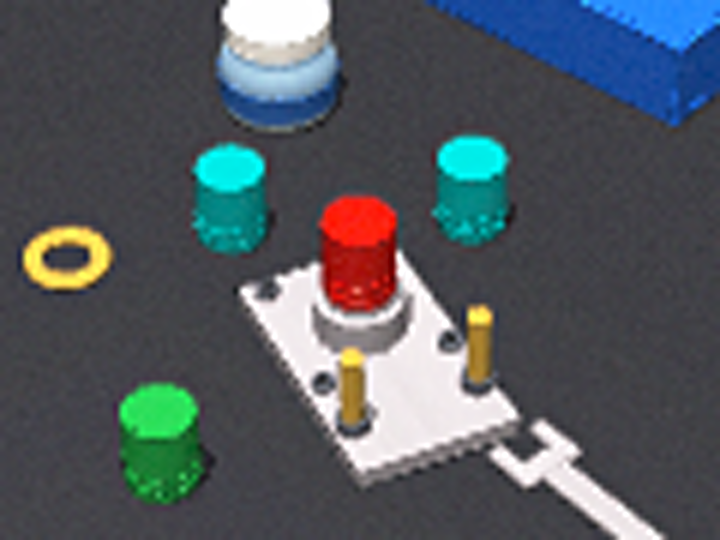

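The crop confirms it: the red cap sits on the post and the pins are at (480,315) and (351,360). The teal and green caps stand loose on the bench. The tool's closing line is already close to the foot's y axis.

```bash
cat >> h.py <<'E'
def go(x,y,z,yaw=None):
    "prints tool-frame shift to world TCP target; yaw = wanted world yaw (deg) of tool -x axis"
    s=robot.observe();q=s["ee_rot"];M=R.from_quat([q[1],q[2],q[3],q[0]]).as_matrix()
    now=np.degrees(np.arctan2(-M[1,0],-M[0,0]))
    print("t",round(s["time_s"],2),"tcp",np.round(s["tcp_pos"],4),"yaw",now.round(2),"w",round(s["width"],4),"gf",round(s["grip_force"],1),"F",np.round(s["force"],1),"q7",round(s["joint_pos"][6],2))
    print("shift mm",(M.T@(np.array([x,y,z])-s["tcp_pos"])*1000).round(1),"turn",None if yaw is None else round(now-yaw,2),"tiltz",M[:,2].round(3))
E
python3 -m inch '[[[0.085,-0.045,-0.042,0,0],[0.085,-0.045,-0.042,0,0],[0.085,-0.045,-0.042,0,0],[0.085,-0.045,-0.042,0,0],[0.085,-0.045,-0.042,0,0]]]' 40
python3 -m inch '[[[0.085,-0.045,-0.042,0,0],[0.085,-0.045,-0.042,0,0],[0.085,-0.045,-0.042,0,0],[0.085,-0.045,-0.042,0,0],[0.085,-0.045,-0.042,0,0]]]'
python3 -c "
from h import *
go(.5617,-.0062,.2,-15)"
```

```text
time_s: 0.72
tcp_pos: [0.3341, 0.3627, 0.2311]
ee_rot: [-0.0, 0.134, 0.991, -0.0]
force: [0.8, 1.1, -0.4]
width: 0.0853
grip_force: 0.0
time_s: 1.35
tcp_pos: [0.4954, 0.1009, 0.2313]
ee_rot: [0.0, 0.133, 0.991, 0.0]
force: [1.5, 0.4, -0.3]
width: 0.0853
grip_force: 0.0
t 1.35 tcp [0.4954 0.1009 0.2313] yaw -15.33 w 0.0853 gf 0.0 F [ 1.5  0.4 -0.3] q7 1.03
shift mm [-92.3 -85.7  31.3] turn -0.33 tiltz [ 0.  0. -1.]
```

```bash
python3 -m inch '[[[0.085,-0.046,-0.043,0.005,0],[0.085,-0.046,-0.043,0.005,0],[0.085,0,0,0,0],[0.085,0,0,0,0],[0.085,0,0,0,0]]]'
python3 - <<'E'
from h import *
go(.5617,-.0062,.2,-15)
im,P,E=grab("wrist","w1")
hsv=cv2.cvtColor(im,cv2.COLOR_RGB2HSV).astype(int);H,S,V=hsv[...,0],hsv[...,1],hsv[...,2];Z=P[...,2]
q=P[((H<8)|(H>172))&(S>150)&(Z>.08)&(Z<.095)];print("cap",len(q),cv2.minEnclosingCircle(q[:,:2].astype(np.float32)) if len(q) else 0,np.median(q[:,2]) if len(q) else 0)
br=((H>12)&(H<32)&(S>90)&(Z>.055)&(Z<.07)).astype(np.uint8)
k,l,st,ce=cv2.connectedComponentsWithStats(br)
for i in range(1,k):
    if st[i,4]>20: q=P[l==i];print("brass",ce[i],st[i,4],cv2.minEnclosingCircle(q[:,:2].astype(np.float32)),np.median(q[:,2]))
E
```

```text
time_s: 1.98
tcp_pos: [0.5597, -0.0018, 0.2214]
ee_rot: [-0.0, 0.132, 0.991, 0.0]
force: [-0.1, -0.1, -0.8]
width: 0.0849
grip_force: 0.0
t 1.98 tcp [ 0.5597 -0.0018  0.2214] yaw -15.21 w 0.0849 gf 0.0 F [-0.1 -0.1 -0.8] q7 1.33
shift mm [-3.1 -3.7 21.4] turn -0.21 tiltz [-0.     0.001 -1.   ]
cap 1187 ((0.5595740675926208, -0.0046137673780322075), 0.018614696338772774) 0.08433958125182506
brass [241.30392157 253.18627451] 102 ((0.6200050115585327, -0.055886298418045044), 0.0032299074809998274) 0.060223452645260245
brass [307.29126214 251.69902913] 103 ((0.6330413222312927, 0.013323279097676277), 0.005924082826822996) 0.06011939769904556
brass [544.01594533 342.68109339] 439 ((0.8116149306297302, 0.25443777441978455), 0.02250446006655693) 0.0632433214282952
```

View pics/w1.png

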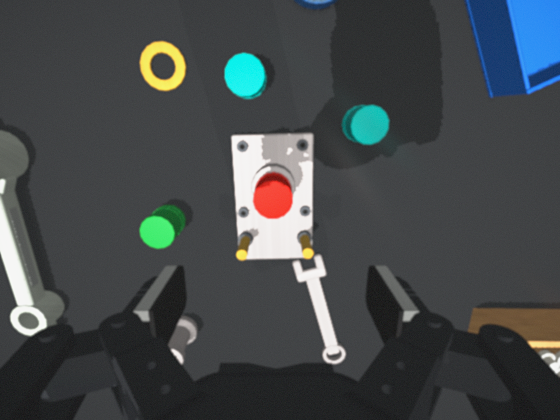

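```bash
python3 -m inch '[[[0.085,-0.002,-0.003,0.04,0],[0.085,0,0,0.045,0],[0.085,0,0,0.045,0],[0.085,0,0,0.035,0],[0.085,0,0,0,0]]]'
python3 -c "
from h import *
go(.5605,-.0055,.046,-15)"
```

```text
time_s: 2.65
tcp_pos: [0.5591, -0.0059, 0.0545]
ee_rot: [-0.002, 0.133, 0.991, -0.001]
force: [0.1, 0.5, 0.7]
width: 0.085
grip_force: 0.0
t 2.65 tcp [ 0.5591 -0.0059  0.0545] yaw -15.25 w 0.085 gf 0.0 F [0.1 0.5 0.7] q7 1.45
shift mm [-1.3  0.8  8.5] turn -0.25 tiltz [-0.005 -0.001 -1.   ]
```

```bash
python3 -m inch '[[[0.085,-0.001,0.001,0.006,0],[0.03,0,0,0,0],[0.03,0,0,0,0],[0.03,0,0,0,0],[0.03,0,0,0,0]]]' 40
python3 -m inch '[[[0.03,0,0,0,0],[0.03,0,0,0,0],[0.03,0,0,-0.02,0],[0.03,0,0,-0.03,0],[0.03,0,0,-0.03,0]]]'
python3 -c "
from h import *
go(.424,.3145,.15,-15)"
```

```text
time_s: 3.28
tcp_pos: [0.5629, -0.0061, 0.0514]
ee_rot: [0.0, 0.134, 0.991, 0.0]
force: [-2.4, 0.7, 6.8]
width: 0.0371
grip_force: 39.5
time_s: 3.9
tcp_pos: [0.5623, -0.0063, 0.1315]
ee_rot: [-0.0, 0.134, 0.991, -0.0]
force: [0.6, 0.2, -0.4]
width: 0.0373
grip_force: 40.1
t 3.9 tcp [ 0.5623 -0.0063  0.1315] yaw -15.36 w 0.0373 gf 40.1 F [ 0.6  0.2 -0.4] q7 1.39
shift mm [218.4 272.7 -18.5] turn -0.36 tiltz [-0. -0. -1.]
```

```bash
python3 -m inch '[[[0.03,0.036,0.045,-0.005,0],[0.03,0.036,0.045,0,0],[0.03,0.036,0.045,0,0],[0.03,0.036,0.045,0,0],[0.03,0.036,0.045,0,0]]]'
python3 -m inch '[[[0.03,0.036,0.045,0,0],[0.03,0,0,0.02,0],[0.03,0,0,0.04,0],[0.03,0,0,0.03,0],[0.03,0,0,0,0]]]'
python3 -c "
from h import *
go(.424,.3145,.03,-15)"
```

```text
time_s: 4.53
tcp_pos: [0.4476, 0.2601, 0.136]
ee_rot: [0.0, 0.134, 0.991, 0.0]
force: [1.6, 1.1, 1.2]
width: 0.0371
grip_force: 40.1
time_s: 5.15
tcp_pos: [0.4244, 0.3102, 0.0439]
ee_rot: [-0.001, 0.134, 0.991, -0.002]
force: [-0.1, -0.0, 0.4]
width: 0.0372
grip_force: 40.2
t 5.15 tcp [0.4244 0.3102 0.0439] yaw -15.35 w 0.0372 gf 40.2 F [-0.1 -0.   0.4] q7 0.71
shift mm [ 1.5  4.1 13.8] turn -0.35 tiltz [-0.003 -0.003 -1.   ]
```

```bash
python3 -m inch '[[[0.03,0,0.004,0.015,0],[0.03,0,0,0.009,0],[0.03,0,0,0,0],[0.03,0,0,0,0],[0.06,0,0,0,0]]]'
python3 -m inch '[[[0.08,0,0,0,0],[0.08,0,0,0,0],[0.08,0,0,-0.03,0],[0.08,0,0,-0.05,0],[0.08,0,0,-0.05,0]]]'
python3 - <<'E'
from h import *
go(.5,-.306,.2)
im,P,E=grab("wrist")
hsv=cv2.cvtColor(im,cv2.COLOR_RGB2HSV).astype(int);H,S=hsv[...,0],hsv[...,1]
q=P[((H<8)|(H>172))&(S>150)&(P[...,2]<.09)&(abs(P[...,1]-.31)<.1)];print(len(q),np.nanmedian(q,0),np.nanmax(q[:,2]))
E
```

```text
time_s: 5.78
tcp_pos: [0.4269, 0.3154, 0.0219]
ee_rot: [0.0, 0.134, 0.991, 0.0]
force: [-0.4, -0.0, -0.2]
width: 0.0539
grip_force: 0.0
time_s: 6.4
tcp_pos: [0.4264, 0.3149, 0.1528]
ee_rot: [-0.0, 0.134, 0.991, -0.0]
force: [0.4, 1.0, -0.4]
width: 0.0804
grip_force: 0.0
t 6.4 tcp [0.4264 0.3149 0.1528] yaw -15.35 w 0.0804 gf 0.0 F [ 0.4  1.  -0.4] q7 0.65
shift mm [-235.3 -579.3  -46.9] turn None tiltz [-0.    -0.001 -1.   ]
1737 [0.42092871 0.31715858 0.04828453] 0.05065144923234918
```

Cap stands in the tray with its top at z ≈ 0.05, as expected. Next, to the swing arm.

```bash
python3 -m inch '[[[0.08,-0.018,-0.045,-0.02,0],[0.08,-0.018,-0.045,-0.03,0],[0.08,-0.018,-0.045,0,0],[0.08,-0.018,-0.045,0,0],[0.08,-0.018,-0.045,0,0]]]'
python3 -m inch '[[[0.08,-0.018,-0.045,0,0],[0.08,-0.018,-0.045,0,0],[0.08,-0.018,-0.045,0,0],[0.08,-0.018,-0.045,0,0],[0.08,-0.018,-0.045,0,0]]]'
python3 -m inch '[[[0.08,-0.018,-0.045,0,0],[0.08,-0.018,-0.045,0,0],[0.08,-0.015,-0.03,0,0],[0.08,0,0,0,0],[0.08,0,0,0,0]]]'
python3 - <<'E'
from h import *
go(.5,-.306,.2)
im,P,E=grab("wrist","w2")
hsv=cv2.cvtColor(im,cv2.COLOR_RGB2HSV).astype(int);S=hsv[...,1];V=hsv[...,2];X,Y,Z=P[...,0],P[...,1],P[...,2]
a=(Z>.027)&(Z<.06)&(abs(Y+.31)<.12)&(X>.38)&(X<.74)
hub=P[a&(Z>.040)];print("hub",len(hub),cv2.minEnclosingCircle(hub[:,:2].astype(np.float32)),np.median(hub[:,2]))
bar=P[a&(Z>.030)&(Z<.0365)][:,:2].astype(np.float32)
print("bar",len(bar),bar.min(0),bar.max(0))
c=np.array(cv2.minEnclosingCircle(hub[:,:2].astype(np.float32))[0])
r=np.linalg.norm(bar-c,axis=1);b=bar[(r>.04)&(r<.17)]
vx,vy,x,y=cv2.fitLine(b,cv2.DIST_HUBER,0,.01,.01).ravel();s=np.sign(vx)
d=np.array([vx,vy])*s;print("line yaw",np.degrees(np.arctan2(d[1],d[0])),x,y,"hub off line",np.cross(d,c-[x,y]))
ring=P[a&(Z>.0345)&(Z<.04)&(np.linalg.norm(P[...,:2]-c,axis=-1)>.16)]
if len(ring)>20:
    k=np.array(cv2.minEnclosingCircle(ring[:,:2].astype(np.float32))[0]);print("ring",len(ring),k,np.linalg.norm(k-c),np.degrees(np.arctan2(*(k-c)[::-1])))
print("balance",c+.065*d, "on line:",[x,y]+d*(np.dot(c-[x,y],d)+.065))
E
```

```text
time_s: 7.08
tcp_pos: [0.4539, 0.0728, 0.2015]
ee_rot: [0.0, 0.134, 0.991, 0.0]
force: [0.3, 0.3, 0.9]
width: 0.0802
grip_force: 0.0
time_s: 7.7
tcp_pos: [0.4812, -0.1678, 0.2016]
ee_rot: [0.001, 0.133, 0.991, 0.0]
force: [1.0, -0.4, -0.2]
width: 0.0798
grip_force: 0.0
time_s: 8.32
tcp_pos: [0.4985, -0.295, 0.2011]
ee_rot: [-0.0, 0.134, 0.991, 0.0]
force: [-0.6, 1.3, -0.3]
width: 0.0799
grip_force: 0.0
t 8.32 tcp [ 0.4985 -0.295   0.2011] yaw -15.35 w 0.0799 gf 0.0 F [-0.6  1.3 -0.3] q7 2.01
shift mm [ -4.4 -10.2   1.1] turn None tiltz [-0.001  0.    -1.   ]
hub 2126 ((0.4486663341522217, -0.2970723509788513), 0.027784699574112892) 0.042377709031769656
bar 3109 [ 0.42264977 -0.3630485 ] [ 0.68182683 -0.274434  ]
line yaw -12.952413 0.54718447 -0.31976256 hub off line 3.086792096951285e-05
ring 235 [ 0.64303595 -0.34198105] 0.1994901963598727 -13.009778274273415
balance [ 0.51201251 -0.31164156] on line: [ 0.51200559 -0.31167164]<stdin>:12: DeprecationWarning: Arrays of 2-dimensional vectors are deprecated. Use arrays of 3-dimensional vectors instead. (deprecated in NumPy 2.0)
```

View pics/w2.png

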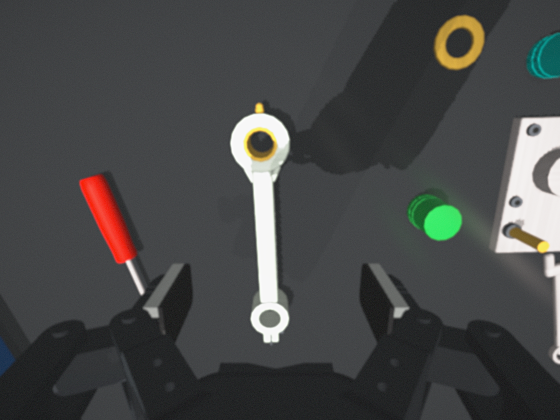

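Wrist view: hub at (260,145), slim-end ring at (270,318), and the bar running between them. The 199.5 mm hub–ring distance matches the given 200 mm.

```bash
python3 -m inch '[[[0.07,-0.017,-0.012,0.02,0],[0.07,0,0,0.04,-2.4],[0.07,0,0,0.04,0],[0.07,0,0,0.04,0],[0.07,0,0,0.03,0]]]'
python3 -m inch '[[[0.07,0,0,0.01,0],[0.07,0,0,0,0],[0.07,0,0,0,0],[0.07,0,0,0,0],[0.07,0,0,0,0]]]'
python3 -c "
from h import *
go(.512,-.3116,.008,-12.95)"
```

```text
time_s: 9.0
tcp_pos: [0.512, -0.3095, 0.03]
ee_rot: [-0.0, 0.112, 0.994, 0.001]
force: [0.1, 0.5, 0.1]
width: 0.0699
grip_force: 0.0
time_s: 9.62
tcp_pos: [0.5121, -0.3118, 0.0221]
ee_rot: [0.0, 0.113, 0.994, -0.0]
force: [1.2, -0.2, -0.1]
width: 0.07
grip_force: 0.0
t 9.62 tcp [ 0.5121 -0.3118  0.0221] yaw -12.94 w 0.07 gf 0.0 F [ 1.2 -0.2 -0.1] q7 2.22
shift mm [ 0.2  0.1 14.1] turn 0.01 tiltz [ 0.001 -0.    -1.   ]
```

```bash
python3 -m inch '[[[0.07,0,0,0.008,0],[0.07,0,0,0.005,0],[0.01,0,0,0,0],[0.01,0,0,0,0],[0.01,0,0,0,0]]]' 90
python3 -m inch '[[[0.01,0,0,0,0],[0.01,0,0,0,0],[0.01,0,0,0,0],[0.01,0,0,-0.01,0],[0.01,0,0,-0.02,0]]]'
python3 -c "
from h import *
go(.512,-.3116,.12,-15)"
```

```text
time_s: 10.25
tcp_pos: [0.5118, -0.312, 0.0089]
ee_rot: [0.0, 0.113, 0.994, -0.0]
force: [-0.4, -1.4, -4.0]
width: 0.0182
grip_force: 87.9
time_s: 10.88
tcp_pos: [0.5109, -0.311, 0.0384]
ee_rot: [-0.001, 0.113, 0.994, 0.0]
force: [0.4, 0.6, -4.9]
width: 0.0184
grip_force: 88.1
t 10.88 tcp [ 0.5109 -0.311   0.0384] yaw -12.94 w 0.0184 gf 88.1 F [ 0.4  0.6 -4.9] q7 2.21
shift mm [ -1.   -0.3 -81.6] turn 2.06 tiltz [-0.002  0.001 -1.   ]
```

```bash
python3 -m inch '[[[0.01,0,0,-0.02,0],[0.01,0,0,-0.025,0],[0.01,0,0,-0.03,0],[0.01,0,0,-0.025,0],[0.01,0,0,-0.01,0]]]'
python3 - <<'E'
from h import *
c=np.array([.5613,-.0058]);d=np.array([np.cos(np.radians(-15)),np.sin(np.radians(-15))])
t=c+.065*d;go(t[0],t[1],.109,-15)
im,P,E=grab("side","s2")
E
```

```text
time_s: 11.5
tcp_pos: [0.5124, -0.3122, 0.1509]
ee_rot: [0.001, 0.113, 0.994, -0.0]
force: [-0.6, -0.8, -6.2]
width: 0.0185
grip_force: 88.3
t 11.5 tcp [ 0.5124 -0.3122  0.1509] yaw -12.96 w 0.0185 gf 88.3 F [-0.6 -0.8 -6.2] q7 2.12
shift mm [-43.8 307.3  42. ] turn 2.04 tiltz [ 0.003 -0.001 -1.   ]
```

View pics/s2.png

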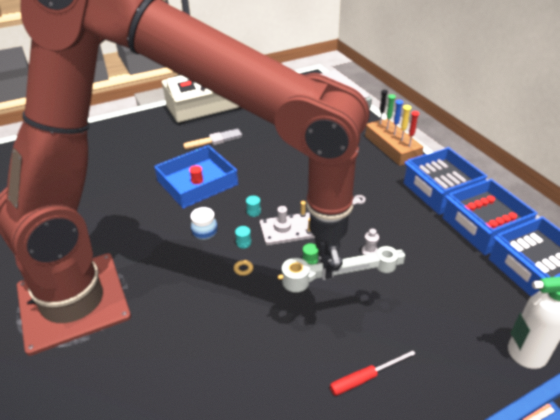

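The arm is held level, the red cap is in the tray at (197,175), and the post is bare at (282,212). I'll move over, gently.

```bash
python3 -m inch '[[[0.01,-0.002,0.015,0,0],[0.01,-0.004,0.027,0,1],[0.01,-0.004,0.03,0,1],[0.01,-0.005,0.03,0,0],[0.01,-0.005,0.03,0,0]]]'
python3 -m inch '[[[0.01,-0.005,0.03,0,0],[0.01,-0.005,0.03,0,0],[0.01,-0.005,0.03,0,0],[0.01,-0.004,0.025,0,0],[0.01,-0.002,0.018,0,0]]]'
python3 -m inch '[[[0.01,0,0.012,0,0],[0.01,0,0.006,0,0],[0.01,0,0,0,0],[0.01,0,0,0,0],[0.01,0,0,0,0]]]'
cat > m.py <<'E'
from h import *
c=np.array([.5613,-.0058]);d=np.array([np.cos(np.radians(-15)),np.sin(np.radians(-15))])
t=c+.065*d;go(t[0],t[1],.109,-15)
z0=robot.observe()["tcp_pos"][2]-.0089
for n in("side","scene","wrist"):
    im,P,E=grab(n,"f_"+n); S=cv2.cvtColor(im,cv2.COLOR_RGB2HSV)[...,1]
    near=(np.linalg.norm(P[...,:2]-c,axis=-1)<.05)
    a=P[near&(P[...,2]>z0+.039)&(P[...,2]<z0+.05)]
    if len(a)>20: print(n,"hub",len(a),cv2.minEnclosingCircle(a[:,:2].astype(np.float32)),"z",np.median(a[:,2])-.044)
    k=c+.2*d; b=P[(np.linalg.norm(P[...,:2]-k,axis=-1)<.032)&(P[...,2]>z0+.03)&(P[...,2]<z0+.045)]
    if len(b)>20: print("  ring",len(b),cv2.minEnclosingCircle(b[:,:2].astype(np.float32)),"z",np.median(b[:,2])-.036)
    p=P[near&(P[...,2]>.075)&(P[...,2]<.084)]
    if len(p)>20: print("  post",len(p),cv2.minEnclosingCircle(p[:,:2].astype(np.float32)),np.median(p[:,2]))
z=np.load("/tmp/wrist.npz")
E
python3 m.py
```

```text
time_s: 12.18
tcp_pos: [0.5633, -0.186, 0.1471]
ee_rot: [-0.001, 0.13, 0.992, 0.0]
force: [0.9, -0.4, -4.8]
width: 0.0182
grip_force: 88.3
time_s: 12.8
tcp_pos: [0.6181, -0.0634, 0.1477]
ee_rot: [-0.001, 0.129, 0.992, -0.0]
force: [0.4, -0.1, -5.8]
width: 0.0184
grip_force: 88.4
time_s: 13.42
tcp_pos: [0.6224, -0.0489, 0.1486]
ee_rot: [0.0, 0.131, 0.991, -0.0]
force: [-0.3, -0.4, -5.4]
width: 0.0187
grip_force: 88.4
t 13.43 tcp [ 0.6224 -0.0489  0.1486] yaw -15.01 w 0.0187 gf 88.4 F [-0.3 -0.4 -5.4] q7 1.63
shift mm [ 5.1 25.8 39.6] turn -0.01 tiltz [ 0. -0. -1.]
side hub 183 ((0.5587623715400696, -0.03145882859826088), 0.02870040014386177) z 0.13832014793572606
  ring 53 ((0.7514898777008057, -0.07476934045553207), 0.022451048716902733) z 0.1373075842850179
  post 40 ((0.5600705146789551, -0.005455513019114733), 0.012481770478188992) 0.07833285089393033
  ring 76 ((0.7505978345870972, -0.07504098117351532), 0.024708064272999763) z 0.13881958318455848
wrist hub 15797 ((0.5596859455108643, -0.03170781955122948), 0.027979951351881027) z 0.13808361878489644
  post 31 ((0.5614796876907349, -0.015646902844309807), 0.00460071163251996) 0.07770480958785564
```

```bash
python3 -m inch '[[[0.01,0.003,0.013,0,0],[0.01,0.003,0.013,0,0],[0.01,0,0,0.01,0],[0.01,0,0,0.013,0],[0.01,0,0,0.01,0]]]'
python3 -m inch '[[[0.01,0,0,0.005,0],[0.01,0,0,0,0],[0.01,0,0,0,0],[0.01,0,0,0,0],[0.01,0,0,0,0]]]'
python3 m.py
```

```text
time_s: 14.2
tcp_pos: [0.6228, -0.0219, 0.114]
ee_rot: [-0.001, 0.13, 0.991, -0.0]
force: [0.3, 0.1, -5.6]
width: 0.0186
grip_force: 88.6
time_s: 14.82
tcp_pos: [0.6236, -0.0214, 0.1107]
ee_rot: [0.0, 0.13, 0.992, 0.0]
force: [-0.1, 0.2, -5.1]
width: 0.0184
grip_force: 88.6
t 14.82 tcp [ 0.6236 -0.0214  0.1107] yaw -14.94 w 0.0184 gf 88.6 F [-0.1  0.2 -5.1] q7 1.6
shift mm [-0.8 -1.1  1.7] turn 0.06 tiltz [ 0.  0. -1.]
side hub 199 ((0.5614079236984253, -0.00629617553204298), 0.0315159372985363) z 0.10015674793250588
  ring 137 ((0.7540992498397827, -0.05768631771206856), 0.0316978394985199) z 0.09969912845566489
  post 31 ((0.5584008693695068, -0.00963618978857994), 0.011594283394515514) 0.07788812457508287
scene hub 22 ((0.5568869709968567, -0.015150865539908409), 0.026552345603704453) z 0.10151240990641024
  ring 155 ((0.7559577822685242, -0.054237425327301025), 0.03128359839320183) z 0.10117058181076546
wrist hub 16389 ((0.5607849955558777, -0.004319068044424057), 0.028049901127815247) z 0.10011759295497501
  post 1495 ((0.5603721141815186, -0.0049818833358585835), 0.012014217674732208) 0.07832095880547718
```

View pics/f_wrist.png

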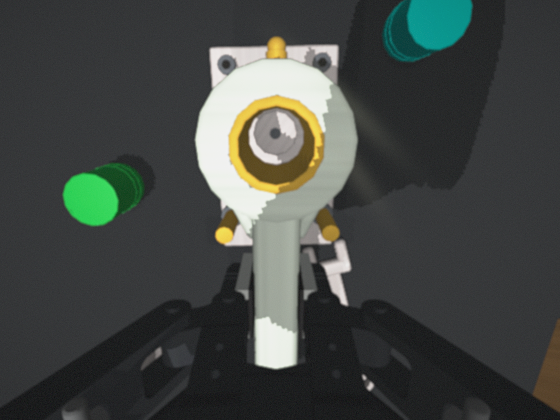

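View pics/f_side.png

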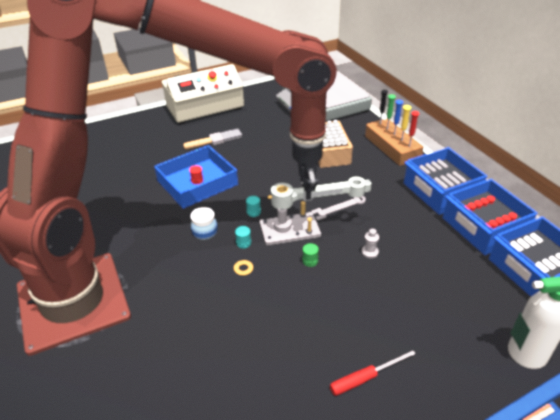

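The wrist view shows the post at (275,132) inside the bore, within 1 mm of its axis. The pins at (225,235) and (328,230) sit evenly on either side. The hub is 20 mm above the post, level and still.

```bash
python3 -m inch '[[[0.01,0,0,0,0],[0.01,0,0,0,0],[0.01,0,0,0,0],[0.01,0,0,0,0],[0.01,0,0,0,0]]]' && python3 -c "
from plant import robot
print(robot.finish_job())"
```

```text
time_s: 15.6
tcp_pos: [0.6234, -0.0214, 0.1104]
ee_rot: [0.0, 0.13, 0.992, -0.0]
force: [-0.2, 0.1, -5.0]
width: 0.0187
grip_force: 88.6
the job is handed in; nothing more can be done
None
```

The red cap is in the blue tray and the job was handed in at 15.6 s with the swing arm held level, its bore within about 1 mm of the post's axis and 20 mm above it, and its slim end midway between the pins; no verdict came back.

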